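Lid-switch check on a spectrophotometer after a lamp change

TASK

The lamp in this spectrophotometer has just been changed and its lid switch has to be checked. First lower the louvred lamp cover, left standing open, gently all the way down onto its stop; then lift the sprung sample lid to the long middle line (40 degrees) on its quadrant stay and keep hold of it there: finish while the gripper is still holding the lid at that line. Leave the things standing around the instrument where they are.

Things in the scene. Friction and masses are not known exactly. Their poses are not given: they have to be found in the camera images.
- spectro: White bench spectrophotometer, fixed. 400 mm deep (own x), 460 wide (own y). Origin: centre of its underside. Own -x is the front (keypad slope, under 100 mm high), +x the back, z up. Flat deck at 150 mm from 110 mm in front of the origin to the back; a 22 mm hump along the back. Sample lid on the +y half, lamp cover on the -y half; their hinge axes run along own y.
- lamp_cover (a joint): Opening angle of the louvred lamp cover, rad: 0 = shut flat on its stop, grows as the front edge rises; starts at 1.24 to 1.42. About 0.36 kg with handle. Its worn friction hinge (0.14 N m) carries it only when nearly upright: below about 60 degrees it falls shut (up to 2 N at the handle holds it). Touching the stop faster than 1.5 rad/s is a slam.
- lamp_handle_mid (a point): Middle of the bar of the lamp cover's bow handle: round steel rod 12 mm thick, along the hinge axis, 88 mm clear between its ends. It lies in the plane of the cover, 44 mm (axis) beyond its front edge; below it is free space down to the keypad slope. Shut, it is 179 mm in front of the hinge axis and 9 mm above it, 85 mm above the slope. Site turns with the cover.
- lamp_cover_hinge (a point): Point on the lamp cover's hinge axis in line with the middle of its handle, 150 mm above the bench; does not move with the cover. Cover: plate 140 mm wide (own y), 135 long from hinge to front edge, underside 2 mm and top 16 mm above the axis when shut.
- sample_lid (a joint): Opening angle of the sample lid, rad: 0 = shut (start), grows as its front edge rises, stop at 1.2. Sprung shut: 0.3 N m when shut plus 1.0 N m per rad, and 0.5 kg of weight: about 4 N at the handle to start it, about 8 N straight up at 40 degrees (0.698 rad). It snaps shut when let go.
- sample_handle_mid (a point): Middle of the bar of the sample lid's bow handle: round steel rod 12 mm thick, along the hinge axis, 108 mm clear between its ends, in the plane of the lid, 44 mm (axis) beyond its front edge, free space below. Shut, it is 234 mm in front of the hinge axis and 12 mm above it, about 85 mm above the keypad slope. A round bar can turn between the finger pads.
- sample_lid_hinge (a point): Point on the sample lid's hinge axis in line with the middle of its handle, 150 mm above the bench; fixed. Lid: grey, plain, 220 mm wide (own y), 190 long, 2 to 22 mm above the axis when shut. A flat aluminium arc (quadrant stay, radius 125 mm) on its +y side rises out of a deck slot; its lines are level with the deck at 20 (short), 40 (long) and 60 (short) degrees.
- screwdriver: Bystander: screwdriver 200 mm long, black handle, lying on the bench beside the -y side of the instrument. Origin under its middle. Not to be moved.
- lamp_carton: Bystander: small open carton 100 x 70 x 35 mm with the old lamp, on the bench beside the -y side of the instrument. Origin: centre of its underside. Not to be moved.
- cuvette_rack: Bystander: white rack 60 x 110 mm with glass cells, 45 mm high, on the bench beside the +y side of the instrument. Origin: centre of its underside. Not to be moved.
- wash_bottle: Bystander: white wash bottle, 62 mm thick, 170 mm high with its bent spout, on the bench beside the +y side of the instrument. Origin: centre of its underside. Not to be moved.

How it is judged:
By the outcome, as a careful person would: the job done as asked, in the order asked, and still so for the second after the job is handed in, while the arm keeps its last pose, push and grip.
It also fails if it takes over 58 s, if anything falls off the work surface, if the arm or the gripper's body presses on something with over 40 N, if the wrist force passes 120 N, or if a joint passes its speed limit or range.

ROBOT

A 7-joint arm with a two-finger parallel gripper is mounted at the origin on the work surface. World frame = base frame: x ahead of the robot, y to its left, z up, the work surface at z = 0. Lengths are in m, angles in degrees, forces in N, time in s.
With the tool pointing down it reaches from about 0.425 to 0.925 m from the base axis. Payload 6.8 kg.
Tool frame: the origin (TCP) lies at the very end of the fingers, on their centre line; the grasp point (between the pads) lies 19 mm behind it; z points along the fingers, x is the direction in which the jaws open and shut, and the axes are right-handed (so a half turn about z gives the same grasp; the last joint's range is limited). The gripper opens to 88 mm and grips with 3 to 60 N. Pads are 20 mm wide; open, the fingers measure 115 mm over their backs; the gripper's body (75 mm by 178 mm) begins 61 mm behind the grasp point.
Start: joints at [-73.001, 27.33, 1.283, 89.118, -0.659, 63.558, -4.761], TCP at [0.266, 0.62, 0.223] pointing down, gripper open.
Joint ranges: [-169.35, 169.35], [-19.33, 120.38], [-80.79, 83.38], [13.8, 139.57], [-78.32, 258.32], [9.67, 109.79], [-169.56, 169.56]. Speed limits (degrees/s): [136.94, 136.94, 180, 180, 180, 180, 180].

INTERFACE

Orientations are given as [roll, pitch, yaw] about the fixed x, y, z axes, in that order (R = Rz(yaw) Ry(pitch) Rx(roll)).
In Python, from rig import bot gives the robot as it stands.
- The arm moves only by the shell command python3 -m crank 'ROWS'. ROWS is JSON, a list of rows, each a list of 5 numbers: the opening, from 0 (shut) to 1 (fully open), then the shift along the tool's x, y, z in cm, then the turn about the tool's z in degrees. In form: [[fingers, dx, dy, dz, yaw], ...]. A call has 1 to 10 rows; each row shifts and turns the commanded pose from where the row before left it, along the tool's axes as they then stand; what a row does not reach is not made up. A row lasts 1/10 s, in which the tool goes at most 50 mm and 8.59 degrees, less where a joint would pass 70% of its speed; a pose out of reach is approached as far as the arm can. A call is refused whole if a number of a shift passes 5 or a number of a turn 8.59, either way. A call with a gripper value outside its range is refused whole. The fingers move at their own pace and stop on an object; the grip force is fixed at half the most. Time passes only in rows, so rows that do not move let the fingers close. It gives the time, the measured TCP pose, the force and the opening at its end, in the units of the state.
- bot.sense(): the state, without advancing time (a new reading comes with each control period).
- bot.grab_frame(name): name is "side" or "top"; returns a dict with "color" (400x640x3 uint8, red, green, blue), "z_map" (400x640 float32, m along the optical axis (not along the pixel's ray), 0 where there is no reading), "K" (3x3 intrinsics, pixels), "rvec" (rotation vector, rad) and "tvec" (3), from world to camera coordinates, as OpenCV has them. Camera axes: x right, y down, z forward; pixel columns grow to the right and rows downward; lengths in m; the calibration is good to about 2 mm. A picture is of the moment at which its call begins.
- bot.hand_in(): hands the job in, once; it reports no verdict.
Trained networks look in the newest picture that a camera, given by its name, has taken for a name from the list of things; names that differ only in an ending like _2 or _b are one class to them, and where a whole thing is asked for, a point or a joint stands for the part that bears it (a point fixed in the world has none). Each returns a list of dicts, best first, with "p" (0 to 1); they miss things now and then, are a little off and sometimes report something else, mostly with a low value. They report only what shows in the picture. A call takes as long as a camera call.
- bot.find_in(camera, target): "bbox" ([left, top, width, height] in pixels, round what is visible of it).
- bot.masks_of(camera, target): "pixels" (400x640 bool, what is visible of it) and "bbox" ([left, top, width, height] in pixels, round what is visible of it).
- bot.mark_of(camera, target): "centre" ([column, row] in pixels: a listed point, or the origin of a listed thing).
The state is a dict: "t": time; "joints": joint angles; "qvel": joint speeds; "joint_torque": joint torques, N m; "eef_pos": TCP position; "tcp_rot": TCP orientation; "contact_force": force on the tool from outside, world axes, zero at the start; "torque": the same for the moment, N m; "width": finger opening in m.
Only numpy, scipy, OpenCV 4.12 (cv2) and the standard library are available. Lean on these libraries where they do the work, as an engineer would, in place of code of your own. Each camera call takes 0.05 s, during which the arm holds its last target.

## Working session

There is one attempt and no reset: what is moved stays moved. The work goes in short steps, Python scripts to look and compute and a shell command to move; the robot and the scene stay as the last step left them, time stands still between calls to the robot, and variables do not carry over. Pictures are saved under pics/ and viewed, and the job is handed in when it is done.

```bash
mkdir -p pics; ls
python3 - <<'E'
from rig import bot
import cv2,json
s=bot.sense(); print(s)
for c in("side","top"):
    f=bot.grab_frame(c); cv2.imwrite(f"pics/{c}0.png",f["color"][:,:,::-1]); print(c,f["K"],f["rvec"],f["tvec"])
    for n in["spectro","lamp_handle_mid","lamp_cover_hinge","sample_handle_mid","sample_lid_hinge","screwdriver","lamp_carton","cuvette_rack","wash_bottle"]:
        print(n,[(round(d["p"],2),d["centre"]) for d in bot.mark_of(c,n)][:2])
E
```

```text
pics
{'t': 0.0, 'joints': array([-73.00119506,  27.37607619,   1.27953468,  89.17444599,
        -0.65804147,  63.5571663 ,  -4.76049753]), 'qvel': array([-0.02439755, -0.02648472, -0.04699306,  0.10317658, -0.00679134,
        0.16775987,  0.03093106]), 'joint_torque': array([-2.03917093e-04, -5.82845342e+01,  1.53464220e+00, -2.72610980e+01,
       -5.43151062e-02,  1.70720438e-02,  1.62847432e-04]), 'eef_pos': array([0.26561676, 0.61992444, 0.22170677]), 'tcp_rot': array([1.79992022e+02, 1.00028525e-01, 6.68103439e+01]), 'contact_force': array([-0.73315985,  0.44004953,  0.57781096]), 'torque': array([0.03527775, 0.01121604, 0.00057604]), 'width': 0.08761315684929041}
side [[513.56616386   0.         314.52575738]
 [  0.         513.56616386 200.85337756]
 [  0.           0.           1.        ]] [ 2.42916375 -0.40927547  0.15080651] [-0.56956058  0.24853294  1.39732905]
spectro [(0.66, [328.2, 254.9])]
lamp_handle_mid [(0.89, [357.4, 227.8])]
lamp_cover_hinge [(0.96, [363.5, 264.1])]
sample_handle_mid [(0.83, [266.1, 219.9])]
sample_lid_hinge [(0.88, [344.3, 193.8])]
screwdriver [(0.57, [334.8, 366.5])]
lamp_carton [(0.7, [385.7, 351.6])]
cuvette_rack [(0.72, [244.5, 199.1])]
wash_bottle []
top [[454.24107994   0.         323.96689519]
 [  0.         454.24107994 193.97324828]
 [  0.           0.           1.        ]] [ 2.13914212 -2.16125256  0.1364159 ] [0.05012439 0.58770238 1.12747516]
spectro []
lamp_handle_mid [(0.82, [461.5, 154.9])]
lamp_cover_hinge [(0.82, [439.0, 159.7])]
sample_handle_mid [(0.81, [356.0, 243.2])]
sample_lid_hinge [(0.67, [347.5, 137.8])]
screwdriver [(0.85, [490.8, 223.6]), (0.21, [492.6, 168.3])]
lamp_carton [(0.66, [489.9, 169.2]), (0.27, [357.8, 243.2])]
cuvette_rack [(0.61, [270.3, 251.1])]
wash_bottle [(0.88, [269.3, 186.0])]
```

View pics/side0.png

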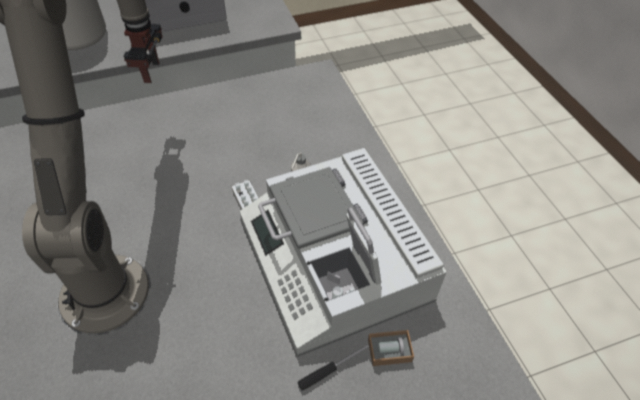

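View pics/top0.png

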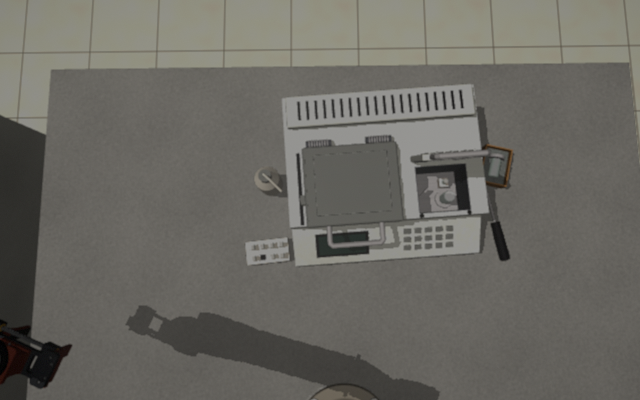

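```bash
cat > h.py <<'E'
import numpy as np, cv2
from rig import bot
from scipy.spatial.transform import Rotation as R
def proj(f):
    Rm=cv2.Rodrigues(np.array(f["rvec"]))[0]; return f["K"]@np.c_[Rm,np.array(f["tvec"])]
def tri(fa,a,fb,b):
    X=cv2.triangulatePoints(proj(fa),proj(fb),np.array(a,float).reshape(2,1),np.array(b,float).reshape(2,1)); X=(X[:3]/X[3]).ravel(); 
    e=[np.linalg.norm(px(f,X)-p) for f,p in((fa,a),(fb,b))]
    return X,e
def px(f,X):
    u=proj(f)@np.r_[X,1]; return u[:2]/u[2]
def cloud(f):
    z=f["z_map"]; v,u=np.indices(z.shape); Ki=np.linalg.inv(f["K"])
    P=(np.dstack([u,v,np.ones_like(u)])@Ki.T)*z[...,None]
    Rm=cv2.Rodrigues(np.array(f["rvec"]))[0]
    return (P-np.array(f["tvec"]))@Rm
E
python3 - <<'E'
from h import *
fs={c:bot.grab_frame(c) for c in("side","top")}
import pickle; pickle.dump(fs,open("f0.pkl","wb"))
for n in["lamp_handle_mid","lamp_cover_hinge","sample_handle_mid","sample_lid_hinge","screwdriver","lamp_carton","cuvette_rack"]:
    m=[bot.mark_of(c,n)[0]["centre"] for c in fs]
    print(n,*tri(fs["side"],m[0],fs["top"],m[1]))
    for c,q in zip(fs,m): print("   depth",c,cloud(fs[c])[int(q[1]+.5),int(q[0]+.5)].round(3))
E
```

```text
lamp_handle_mid [ 0.62617798 -0.22637224  0.31647772] [np.float64(0.4624688995755142), np.float64(0.6684642820781297)]
   depth side [ 0.622 -0.238  0.334]
   depth top [ 0.621 -0.222  0.33 ]
lamp_cover_hinge [ 0.66064663 -0.22895487  0.13536112] [np.float64(0.6589102476945845), np.float64(0.8882548803319733)]
   depth side [ 0.649 -0.248  0.169]
   depth top [ 0.621 -0.179  0.332]
sample_handle_mid [ 0.45844733 -0.03124113  0.16930113] [np.float64(0.49490024915225184), np.float64(0.7366744002097586)]
   depth side [ 0.456 -0.035  0.172]
   depth top [ 0.459 -0.032  0.17 ]
sample_lid_hinge [ 0.69479513 -0.00866127  0.15762642] [np.float64(2.496422706667497), np.float64(3.7104363295060385)]
   depth side [ 0.683 -0.02   0.172]
   depth top [ 0.706 -0.01   0.15 ]
screwdriver [ 0.51331228 -0.40005833 -0.01023692] [np.float64(1.7907522122955972), np.float64(2.154378868389211)]
   depth side [ 0.512 -0.411  0.02 ]
   depth top [ 0.505 -0.389  0.019]
lamp_carton [ 0.56413956 -0.28288231  0.31896884] [np.float64(11.356605513615495), np.float64(15.574641201695131)]
   depth side [ 0.587 -0.173  0.131]
   depth top [ 0.647 -0.392  0.033]
cuvette_rack [0.444119   0.18850929 0.01301626] [np.float64(0.9597314039450546), np.float64(1.4723627291270245)]
   depth side [0.445 0.178 0.023]
   depth top [0.439 0.184 0.045]
```

The side view shows the lamp cover standing open (handle ~(357,228)) with the sample lid shut (handle ~(266,220)). The top view agrees: lamp handle ~(461,155), sample handle ~(356,243). The instrument's front faces the robot, yawed a few degrees. Next I'll measure the yaw and refine the geometry.

Run:
```python
from h import *
import pickle
fs=pickle.load(open("f0.pkl","rb"))
T=cloud(fs["top"]);S=cloud(fs["side"])
# hump top z~0.172, deck z~0.15
for C,nm in((T,"top"),(S,"side")):
    P=C.reshape(-1,3); m=(P[:,2]>.164)&(P[:,2]<.18)&(P[:,0]>.7)&(P[:,0]<.95)&(abs(P[:,1]+.1)<.3)
    print(nm,m.sum(),cv2.minAreaRect((P[m,:2]*1000).astype(np.float32)),P[m,2].mean())
    # lid top
    m=(P[:,2]>.166)&(P[:,2]<.178)&(P[:,0]>.49)&(P[:,0]<.70)&(P[:,1]>-.16)&(P[:,1]<.1)
    print(" lid",m.sum(),cv2.minAreaRect((P[m,:2]*1000).astype(np.float32)),P[m,2].mean())
    # lid handle
    m=(P[:,2]>.15)&(P[:,2]<.178)&(P[:,0]>.44)&(P[:,0]<.47)&(P[:,1]>-.13)&(P[:,1]<.06)
    q=P[m]; print(" bar",len(q),cv2.minAreaRect((q[:,:2]*1000).astype(np.float32)),np.median(q,0))
    # lamp cover upper
    m=(P[:,2]>.18)&(P[:,0]>.5)&(P[:,0]<.75)&(P[:,1]>-.35)&(P[:,1]<-.12)
    q=P[m]; c=q.mean(0); w,v=np.linalg.eigh(np.cov((q-c).T)); print(" cover",len(q),c,v[:,0],q.min(0),q.max(0))
    for z in np.arange(.18,.36,.02):
        r=q[abs(q[:,2]-z)<.01]
        if len(r): print("   ",z.round(2),len(r),np.median(r,0).round(3),r.min(0).round(3),r.max(0).round(3))
for c in fs:
  for n in["lamp_handle_mid","sample_handle_mid"]:
    b=bot.find_in(c,n); print(c,n,[(round(d["p"],2),d["bbox"]) for d in b][:2])
  f=fs[c]["color"]
cv2.imwrite("pics/s_z.png",cv2.resize(fs["side"]["color"][140:300,230:430,::-1],None,fx=4,fy=3.7,interpolation=3)[:600])
cv2.imwrite("pics/t_z.png",cv2.resize(fs["top"]["color"][130:270,400:520,::-1],None,fx=4,fy=4,interpolation=3))
```

```text
top 5943 ((759.057861328125, -89.04942321777344), (119.35765838623047, 439.9637145996094), 3.5886363983154297) 0.17131712855275757
 lid 7768 ((595.4598388671875, -32.39210510253906), (207.50302124023438, 254.61114501953125), 0.537975549697876) 0.17249752277136698
 bar 317 ((460.0657043457031, -26.735580444335938), (18.509117126464844, 128.86473083496094), 0.4288303256034851) [ 0.45932709 -0.02353692  0.16641312]
 cover 628 [ 0.63032151 -0.21112041  0.30021233] [0.9770752  0.06756906 0.20188726] [ 0.61735404 -0.29382076  0.18442045] [ 0.65845513 -0.15544239  0.3363382 ]
    0.18 4 [ 0.647 -0.157  0.186] [ 0.644 -0.157  0.184] [ 0.65  -0.156  0.189]
    0.2 16 [ 0.645 -0.157  0.199] [ 0.637 -0.176  0.191] [ 0.658 -0.155  0.21 ]
    0.22 25 [ 0.651 -0.175  0.221] [ 0.636 -0.273  0.21 ] [ 0.658 -0.156  0.23 ]
    0.24 32 [ 0.648 -0.184  0.241] [ 0.632 -0.273  0.231] [ 0.656 -0.156  0.25 ]
    0.26 75 [ 0.632 -0.209  0.265] [ 0.626 -0.282  0.25 ] [ 0.653 -0.157  0.27 ]
    0.28 110 [ 0.63  -0.172  0.282] [ 0.624 -0.294  0.27 ] [ 0.645 -0.157  0.289]
    0.3 12 [ 0.628 -0.173  0.301] [ 0.6
[... 1046 characters left out ...]
.262  0.24 ] [ 0.63 -0.3   0.23] [ 0.653 -0.162  0.25 ]
    0.26 119 [ 0.632 -0.247  0.262] [ 0.625 -0.299  0.25 ] [ 0.651 -0.163  0.27 ]
    0.28 260 [ 0.632 -0.241  0.283] [ 0.623 -0.301  0.27 ] [ 0.646 -0.162  0.29 ]
    0.3 40 [ 0.631 -0.282  0.299] [ 0.621 -0.297  0.29 ] [ 0.641 -0.18   0.31 ]
    0.32 68 [ 0.626 -0.276  0.327] [ 0.618 -0.287  0.311] [ 0.636 -0.176  0.33 ]
    0.34 184 [ 0.625 -0.233  0.333] [ 0.617 -0.284  0.33 ] [ 0.634 -0.182  0.338]
side lamp_handle_mid [(0.64, [347.7, 208.3, 35.9, 74.0])]
side sample_handle_mid [(0.72, [237.8, 146.7, 207.1, 211.8]), (0.64, [258.7, 167.0, 108.4, 83.6])]
top lamp_handle_mid [(0.79, [409.8, 149.8, 78.8, 9.0])]
top sample_handle_mid []
```

View pics/s_z.png

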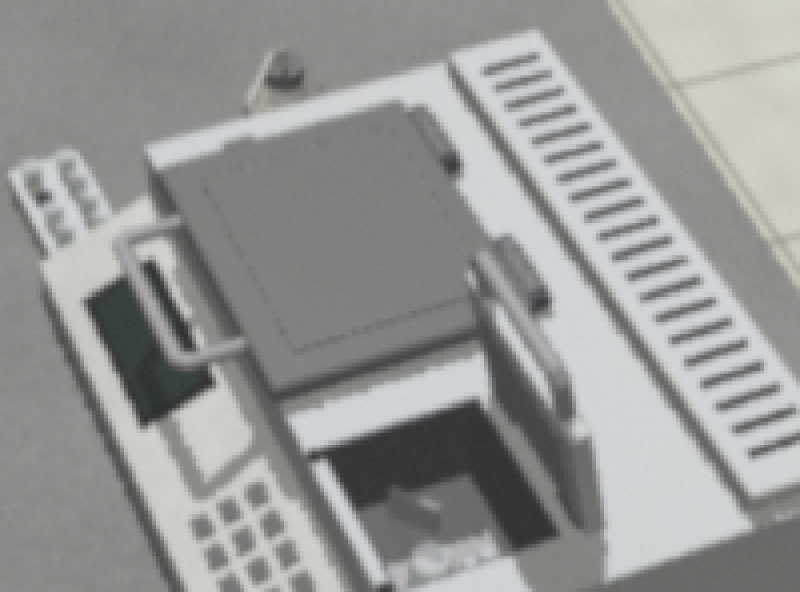

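View pics/t_z.png

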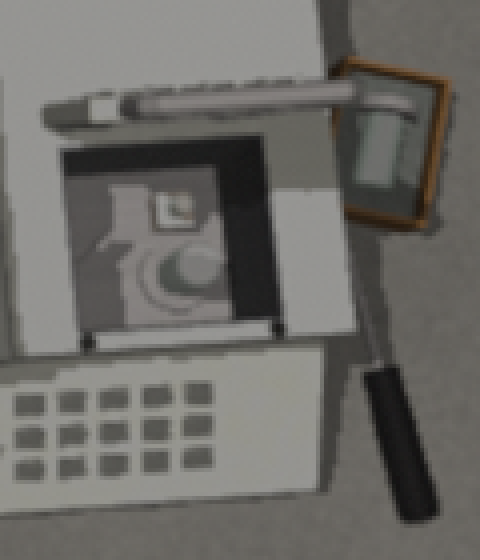

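Measured: instrument yaw ≈3.4°, lamp bar axis ≈(0.626,-0.229,0.328), cover angle ≈79°, lamp hinge x ≈0.650, sample bar ≈(0.459,-0.032,0.162). I'll lift and turn the tool first.

```bash
python3 -m crank '[[0.45,0,0,-2.5,7.9],[0.45,0,0,-2.5,7.9],[0.45,0,0,-2.5,7.9],[0.45,0,0,-2.5,7.9],[0.45,0,0,-2.5,7.9],[0.45,0,0,-2.5,7.9],[0.45,0,0,-2.5,7.9],[0.45,0,0,-2.5,8.1],[0.45,0,0,0,0]]'
```

```text
t: 2.9
eef_pos: [0.2664, 0.6216, 0.4267]
tcp_rot: [-179.7, -0.2, 3.3]
contact_force: [0.1, 0.1, 1.0]
width: 0.0396
```

```bash
python3 -m crank '[[0.45,1.55,4.35,0,0],[0.45,1.55,4.35,0,0],[0.45,1.55,4.35,0,0],[0.45,1.55,4.35,0,0],[0.45,1.55,4.35,0,0],[0.45,1.55,4.35,0,0],[0.45,1.55,4.35,0,0],[0.45,1.55,4.35,0,0],[0.45,1.55,4.35,0,0],[0.45,1.55,4.35,0,0]]'; python3 -m crank '[[0.45,1.55,4.35,0,0],[0.45,1.55,4.35,0,0],[0.45,1.55,4.35,0,0],[0.45,1.55,4.35,0,0],[0.45,1.55,4.35,0,0],[0.45,1.55,4.35,0,0],[0.45,1.55,4.35,0,0],[0.45,1.55,4.35,0,0],[0.45,1.55,4.35,0,0],[0.45,1.55,4.35,0,0]]'; python3 -m crank '[[0.45,0,0,0,0],[0.45,0,0,0,0],[0.45,0,0,0,0]]'
python3 - <<'E'
from h import *
for c in("side","top"):
    f=bot.grab_frame(c); cv2.imwrite(f"pics/{c}1.png",f["color"][:,:,::-1])
E
```

```text
t: 3.9
eef_pos: [0.4464, 0.1934, 0.4218]
tcp_rot: [180.0, 0.0, 3.6]
contact_force: [0.7, 0.5, -0.4]
width: 0.0397
t: 4.9
eef_pos: [0.6274, -0.231, 0.4212]
tcp_rot: [-180.0, 0.1, 3.6]
contact_force: [1.3, 0.5, 0.8]
width: 0.0396
t: 5.2
eef_pos: [0.627, -0.2284, 0.422]
tcp_rot: [-179.9, 0.0, 3.5]
contact_force: [0.7, 0.2, 0.1]
width: 0.0397
```

View pics/side1.png

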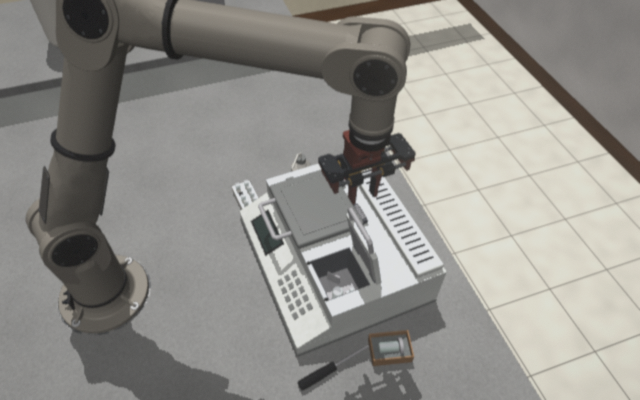

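View pics/top1.png

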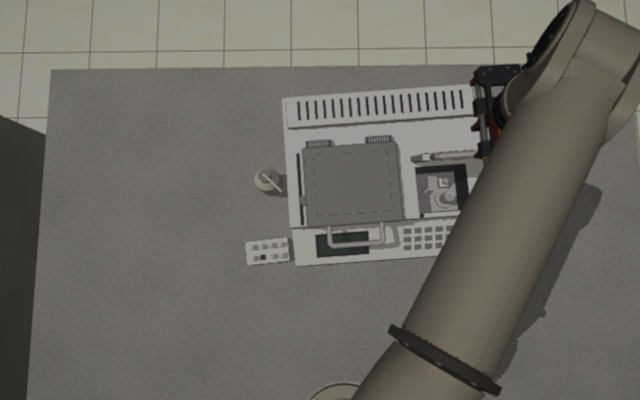

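Side view: fingers at ~(352–378,190) sit above the lamp bar (352–370, 205–245), jaws across it. I'll lower onto it and close.

```bash
python3 -m crank '[[0.45,0,0,2.3,0],[0.45,0,0,2.3,0],[0.45,0,0,2.3,0],[0.45,0,0,1.5,0],[0.45,0,0,1.0,0],[0.45,0,0,1.0,0],[0.45,0,0,0.9,0],[0.45,0,0,0,0],[0.45,0,0,0,0]]'
python3 - <<'E'
from h import *
for c in("side",):
    f=bot.grab_frame(c); cv2.imwrite(f"pics/{c}2.png",cv2.resize(f["color"][100:300,260:460,::-1],None,fx=3,fy=3,interpolation=3))
E
```

```text
t: 6.2
eef_pos: [0.6271, -0.2298, 0.31]
tcp_rot: [180.0, -0.0, 3.4]
contact_force: [0.4, -0.6, -0.6]
width: 0.0397
```

View pics/side2.png

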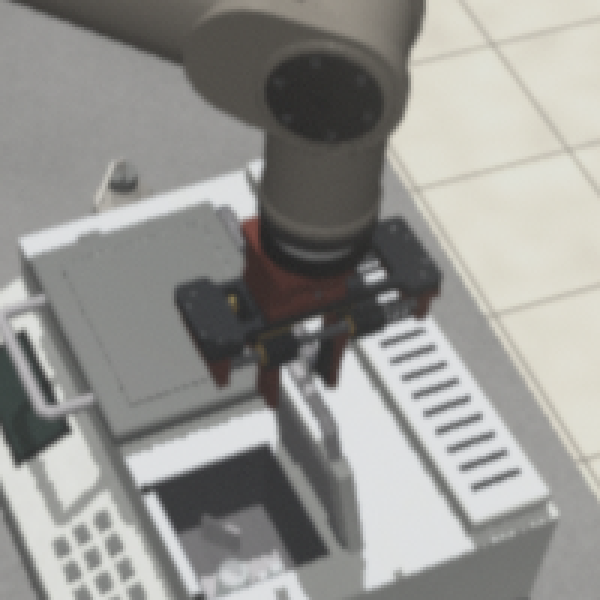

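Run:
```python
from h import *
import pickle
f=pickle.load(open("f0.pkl","rb"))["side"]; p=bot.sense()["eef_pos"]
z=lambda X:((px(f,X)-[260,100])*3).round()
print("tcp",z(p),"grasp",z(p+[0,0,.019]))
for d in(-.05,-.025,0,.025,.05): print(d,z([0.626-d*.06,-.229+d,.328]))
im=cv2.resize(f["color"][180:300,320:440,::-1],None,fx=5,fy=5,interpolation=3)
for d in(-.05,0,.05):
    q=(px(f,[0.626-d*.06,-.229+d,.328])-[320,180])*5; cv2.circle(im,tuple(int(a) for a in q),4,(0,0,255),-1)
cv2.imwrite("pics/s_bar.png",im)
```

```text
tcp [297. 386.] grasp [299. 371.]
-0.05 [327. 423.]
-0.025 [311. 397.]
0 [296. 371.]
0.025 [282. 346.]
0.05 [268. 322.]
```

View pics/s_bar.png

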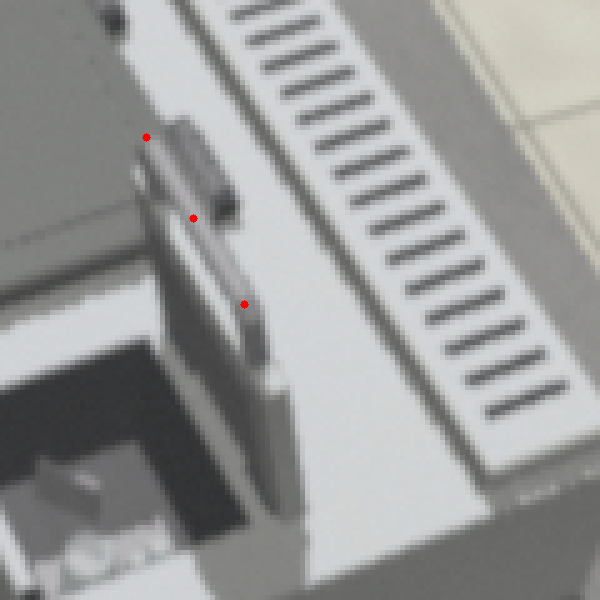

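The projected bar points lie on the bar and end where it ends, so the gripper is centred. Closing.

```bash
python3 -m crank '[[0,0,0,0,0],[0,0,0,0,0],[0,0,0,0,0],[0,0,0,0,0],[0,0,0,0,0],[0,0,0,0,0]]'
```

```text
t: 6.85
eef_pos: [0.627, -0.2296, 0.3098]
tcp_rot: [180.0, -0.0, 3.4]
contact_force: [-0.4, 0.4, 0.3]
width: 0.0113
```

Run:
```python
import numpy as np
ph=np.radians(np.r_[np.arange(82,4,-3),2.9]); R=17.92
for a,b in zip(ph,ph[1:]): print(round(np.degrees(b),1),round(-R*(np.cos(b)-np.cos(a)),2),round(R*(np.sin(a)-np.sin(b)),2))
```

```text
79.0 -0.93 0.15
76.0 -0.92 0.2
73.0 -0.9 0.25
70.0 -0.89 0.3
67.0 -0.87 0.34
64.0 -0.85 0.39
61.0 -0.83 0.43
58.0 -0.81 0.48
55.0 -0.78 0.52
52.0 -0.75 0.56
49.0 -0.72 0.6
46.0 -0.69 0.63
43.0 -0.66 0.67
40.0 -0.62 0.7
37.0 -0.58 0.73
34.0 -0.54 0.76
31.0 -0.5 0.79
28.0 -0.46 0.82
25.0 -0.42 0.84
22.0 -0.37 0.86
19.0 -0.33 0.88
16.0 -0.28 0.89
13.0 -0.23 0.91
10.0 -0.19 0.92
7.0 -0.14 0.93
2.9 -0.11 1.28
```

```bash
python3 -m crank '[[0,-0.93,0,0.15,0],[0,-0.92,0,0.2,0],[0,-0.9,0,0.25,0],[0,-0.89,0,0.3,0],[0,-0.87,0,0.34,0]]'; python3 -m crank '[[0,-0.85,0,0.39,0],[0,-0.83,0,0.43,0],[0,-0.81,0,0.48,0],[0,-0.78,0,0.52,0],[0,0,0,0,0],[0,0,0,0,0]]'
```

```text
t: 7.35
eef_pos: [0.581, -0.2322, 0.297]
tcp_rot: [-180.0, -0.0, 3.4]
contact_force: [2.4, -0.3, 3.0]
width: 0.011
t: 7.95
eef_pos: [0.5485, -0.2339, 0.2785]
tcp_rot: [-180.0, 0.1, 3.4]
contact_force: [-0.2, 0.9, -1.4]
width: 0.0111
```

```bash
python3 -m crank '[[0,-0.75,0,0.56,0],[0,-0.72,0,0.6,0],[0,-0.69,0,0.63,0],[0,-0.66,0,0.67,0],[0,-0.62,0,0.7,0]]'; python3 -m crank '[[0,-0.58,0,0.73,0],[0,-0.54,0,0.76,0],[0,-0.5,0,0.79,0],[0,-0.46,0,0.82,0],[0,0,0,0,0],[0,0,0,0,0]]';  python3 - <<'E'
from h import *
for c in("side",):
    f=bot.grab_frame(c); cv2.imwrite(f"pics/{c}3.png",cv2.resize(f["color"][120:320,200:400,::-1],None,fx=3,fy=3,interpolation=3))
E
```

```text
t: 8.45
eef_pos: [0.5145, -0.2361, 0.2468]
tcp_rot: [-180.0, -0.0, 3.4]
contact_force: [2.6, 1.6, -0.2]
width: 0.0113
t: 9.05
eef_pos: [0.4938, -0.2374, 0.216]
tcp_rot: [-180.0, 0.1, 3.4]
contact_force: [0.9, 2.2, -2.3]
width: 0.0111
```

View pics/side3.png

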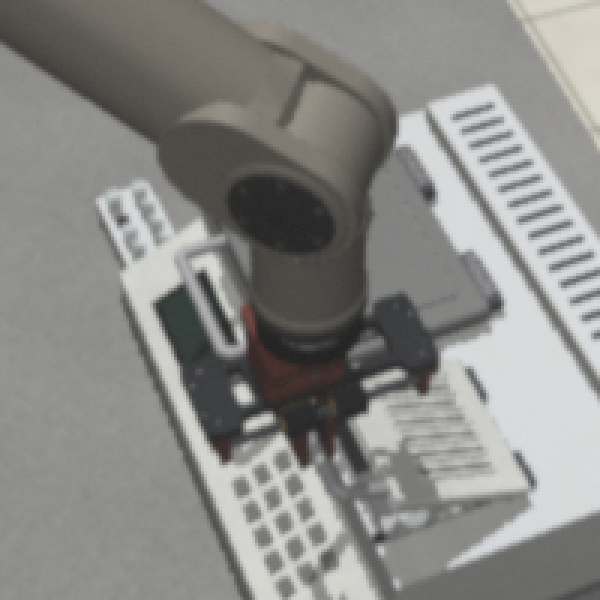

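The cover is following (bar between fingers ~(315,450), louvres now facing up). Carrying on, slower near the stop.

```bash
python3 -m crank '[[0,-0.42,0,0.84,0],[0,-0.37,0,0.86,0],[0,-0.33,0,0.88,0],[0,-0.28,0,0.89,0],[0,-0.23,0,0.91,0],[0,-0.19,0,0.92,0]]'; python3 -m crank '[[0,-0.07,0,0.4,0],[0,-0.07,0,0.4,0],[0,-0.04,0,0.4,0],[0,-0.03,0,0.4,0],[0,-0.02,0,0.3,0],[0,0,0,0.2,0],[0,0,0,0,0]]'
```

```text
t: 9.7
eef_pos: [0.4759, -0.2386, 0.1626]
tcp_rot: [180.0, 0.0, 3.4]
contact_force: [2.0, 4.0, 0.1]
width: 0.0111
t: 10.4
eef_pos: [0.4735, -0.2387, 0.1421]
tcp_rot: [-180.0, 0.0, 3.4]
contact_force: [0.8, 1.9, -1.3]
width: 0.0111
```

```bash
python3 -m crank '[[0,0,0,0.15,0],[0,0,0,0.15,0],[0,0,0,0,0]]';python3 -m crank '[[0,0,0,0.15,0],[0,0,0,0.15,0],[0,0,0,0,0]]'
```

```text
t: 10.7
eef_pos: [0.4735, -0.2387, 0.1403]
tcp_rot: [-179.9, 0.0, 3.4]
contact_force: [-3.8, 4.1, 12.4]
width: 0.0114
t: 11.0
eef_pos: [0.4736, -0.2394, 0.1393]
tcp_rot: [-179.9, -0.1, 3.4]
contact_force: [-10.9, 9.1, 33.6]
width: 0.0111
```

Firm contact on the stop (33 N). I'll ease off slightly, open a limited amount and look.

```bash
python3 -m crank '[[0,0,0,-0.2,0],[0,0,0,0,0]]'; python3 -m crank '[[0.4,0,0,0,0],[0.4,0,0,0,0],[0.4,0,0,0,0],[0.4,0,0,0,0]]'; python3 -m crank '[[0.4,0,0,-1.5,0],[0.4,0,0,-2,0],[0.4,0,0,-3,0],[0.4,0,0,-3,0],[0.4,0,0,-3,0],[0.4,0,0,0,0]]'
python3 - <<'E'
from h import *
for c in("side","top"):
    f=bot.grab_frame(c); cv2.imwrite(f"pics/{c}4.png",f["color"][:,:,::-1])
    C=cloud(f).reshape(-1,3)
    m=bot.mark_of(c,"sample_handle_mid"); print(c,[(d["p"],d["centre"]) for d in m][:2])
    m=bot.mark_of(c,"lamp_handle_mid"); print(c,[(d["p"],d["centre"]) for d in m][:2])
E
```

```text
t: 11.2
eef_pos: [0.4735, -0.2393, 0.1395]
tcp_rot: [-180.0, -0.0, 3.4]
contact_force: [-5.5, 4.7, 14.0]
width: 0.0113
t: 11.6
eef_pos: [0.4736, -0.239, 0.1383]
tcp_rot: [180.0, 0.0, 3.4]
contact_force: [-0.5, 0.3, -0.1]
width: 0.0348
t: 12.2
eef_pos: [0.4756, -0.2404, 0.268]
tcp_rot: [179.9, -0.4, 3.4]
contact_force: [-0.1, -0.2, 0.2]
width: 0.0354
side [(0.58, [266.6, 222.5])]
side []
top []
top [(0.61, [446.5, 239.4]), (0.26, [343.7, 144.6])]
```

View pics/side4.png

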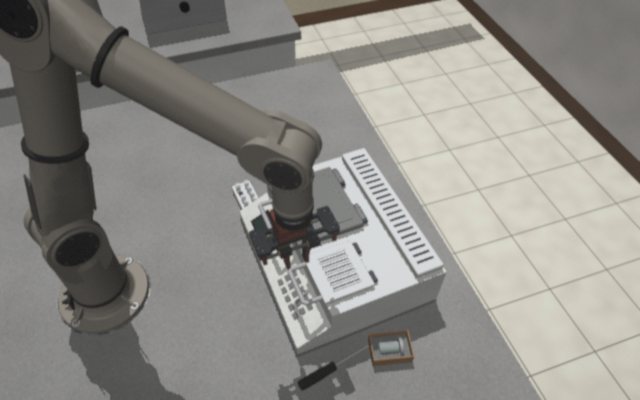

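View pics/top4.png

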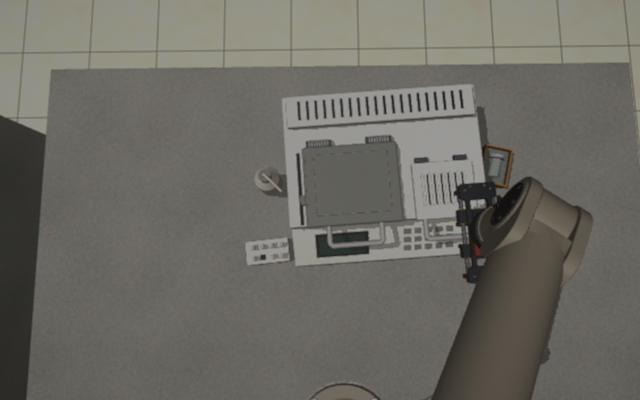

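Lamp cover lies flat (top view, ~(442,185)), and the bystanders are where they were. Next, move over the sample handle.

```bash
python3 -m crank '[[0.4,-0.07,-3.5,0,0],[0.4,-0.07,-3.5,0,0],[0.4,-0.07,-3.5,0,0],[0.4,-0.07,-3.5,0,0],[0.4,-0.07,-3.5,0,0],[0.4,-0.07,-3.5,0,0],[0.4,0,0,0,0],[0.4,0,0,0,0]]'
python3 - <<'E'
from h import *
for c in("side","top"):
    f=bot.grab_frame(c); cv2.imwrite(f"pics/{c}5.png",f["color"][:,:,::-1])
    C=cloud(f).reshape(-1,3)
    q=C[(C[:,2]>.12)&(C[:,2]<.18)&(C[:,0]>.47)&(C[:,0]<.66)&(C[:,1]<-.15)&(C[:,1]>-.3)]
    r=q[(q[:,0]>.53)]; print("cover z",np.percentile(r[:,2],[5,50,95]).round(4))
    A=np.c_[r[:,:2],np.ones(len(r))]; k=np.abs(r[:,2]-np.median(r[:,2]))<.008; print(np.linalg.lstsq(A[k],r[k,2],rcond=None)[0])
    m=bot.mark_of(c,"lamp_handle_mid"); print(c,[(d["p"],d["centre"]) for d in m][:2])
E
```

```text
t: 13.3
eef_pos: [0.4567, -0.0291, 0.263]
tcp_rot: [180.0, 0.1, 3.5]
contact_force: [0.0, -1.0, -0.3]
width: 0.035
cover z [0.1524 0.167  0.1715]
[-0.01276533 -0.00145299  0.17446131]
side []
cover z [0.1499 0.1659 0.1698]
[-0.0141666  -0.00420591  0.17357325]
top [(0.86, [448.9, 237.0])]
```

View pics/side5.png

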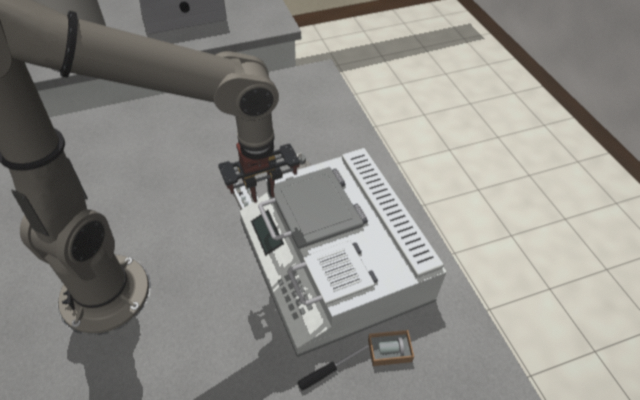

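View pics/top5.png

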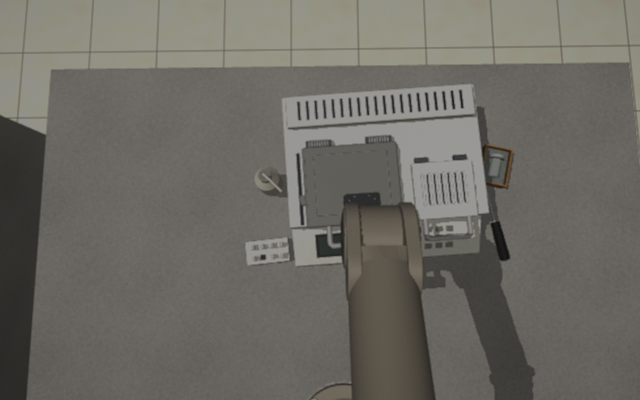

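Cover is level at z 0.166 in both views (expected 0.166). Descending on the sample bar with a 2.5 mm x correction.

```bash
python3 -m crank '[[0.4,0.25,0,2,0],[0.4,0,0,2.5,0],[0.4,0,0,2.5,0],[0.4,0,0,2,0],[0.4,0,0,1,0],[0.4,0,0,1,0],[0.4,0,0,1,0],[0.4,0,0,0,0],[0.4,0,0,0,0]]'
python3 - <<'E'
from h import *
f=bot.grab_frame("side"); im=cv2.resize(f["color"][120:270,190:340,::-1],None,fx=4,fy=4,interpolation=3); cv2.imwrite("pics/side6.png",im)
E
```

```text
t: 14.4
eef_pos: [0.4599, -0.0293, 0.1437]
tcp_rot: [-180.0, -0.0, 3.4]
contact_force: [1.6, -0.2, 0.9]
width: 0.0353
```

View pics/side6.png

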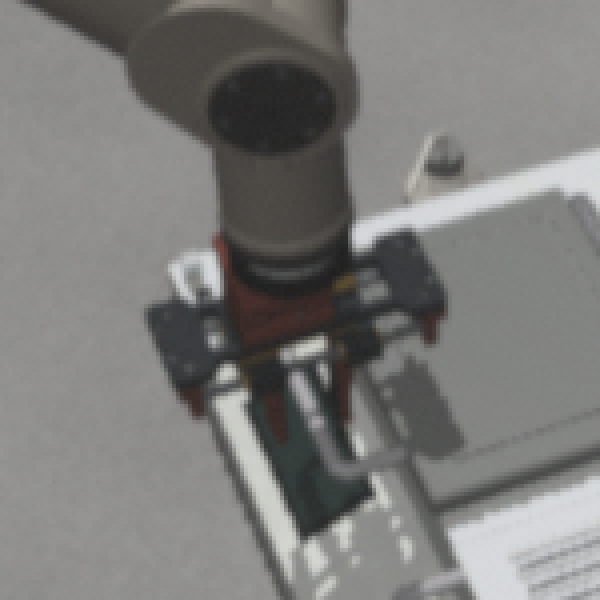

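The bar ((300,375)–(340,465) in the crop) passes between the two fingers ((278,400) and (345,390)). Closing.

```bash
python3 -m crank '[[0,0,0,0,0],[0,0,0,0,0],[0,0,0,0,0],[0,0,0,0,0],[0,0,0,0,0],[0,0,0,0,0]]'
python3 - <<'E'
import numpy as np
R=np.hypot(.234,.012)*100; a0=np.degrees(np.arctan2(12,234)); print(R,a0)
th=np.r_[np.arange(0,41,2.5)]
ph=np.radians(th+a0)
for t,a,b in zip(th[1:],ph,ph[1:]): print(t,round(R*(np.cos(a)-np.cos(b)),2),round(-R*(np.sin(b)-np.sin(a)),2))
print(R*(np.cos(ph[0])-np.cos(ph[-1])),R*(np.sin(ph[-1])-np.sin(ph[0])))
E
```

```text
t: 15.05
eef_pos: [0.4601, -0.029, 0.1437]
tcp_rot: [-180.0, -0.1, 3.4]
contact_force: [2.3, 1.6, 0.5]
width: 0.0117
23.430749027719965 2.935673446421173
2.5 0.07 -1.02
5.0 0.12 -1.02
7.5 0.16 -1.01
10.0 0.21 -1.0
12.5 0.25 -0.99
15.0 0.29 -0.98
17.5 0.34 -0.97
20.0 0.38 -0.95
22.5 0.42 -0.93
25.0 0.46 -0.91
27.5 0.5 -0.89
30.0 0.54 -0.87
32.5 0.57 -0.85
35.0 0.61 -0.82
37.5 0.65 -0.79
40.0 0.68 -0.76
6.245905162639758 14.760483398407795
```

```bash
python3 -m crank '[[0,0.07,0,-1.02,0],[0,0.12,0,-1.02,0],[0,0.16,0,-1.01,0],[0,0.21,0,-1.0,0],[0,0,0,0,0]]'; python3 -m crank '[[0,0.25,0,-0.99,0],[0,0.29,0,-0.98,0],[0,0.34,0,-0.97,0],[0,0.38,0,-0.95,0],[0,0,0,0,0]]'; python3 -m crank '[[0,0.42,0,-0.93,0],[0,0.46,0,-0.91,0],[0,0.5,0,-0.89,0],[0,0.54,0,-0.87,0],[0,0,0,0,0],[0,0,0,0,0]]'
```

```text
t: 15.55
eef_pos: [0.4655, -0.0287, 0.185]
tcp_rot: [-180.0, -0.1, 3.4]
contact_force: [3.0, 0.9, -5.2]
width: 0.0111
t: 16.05
eef_pos: [0.4773, -0.028, 0.2233]
tcp_rot: [-180.0, 0.1, 3.4]
contact_force: [0.6, 0.6, -6.1]
width: 0.0109
t: 16.65
eef_pos: [0.495, -0.0269, 0.2588]
tcp_rot: [-179.9, 0.3, 3.4]
contact_force: [-8.3, 1.6, -1.2]
width: 0.0109
```

```bash
python3 -m crank '[[0,0.57,0,-0.85,0],[0,0.61,0,-0.82,0],[0,0.65,0,-0.79,0],[0,0,0,0,0],[0,0,0,0,0]]'
cat > meas.py <<'E'
from h import *
import sys
k=sys.argv[1]
th=np.radians(3.4); ux=np.array([np.cos(th),np.sin(th),0])
for c in("side","top"):
    f=bot.grab_frame(c); cv2.imwrite(f"pics/{c}{k}.png",f["color"][:,:,::-1])
    C=cloud(f)
    M=bot.masks_of(c,"sample_lid")
    print(c,[(round(m["p"],2),m["bbox"]) for m in M][:2])
    P=C.reshape(-1,3)
    m=(P[:,2]>.2)&(P[:,2]<.30)&(P[:,0]>.5)&(P[:,0]<.68)&(P[:,1]>-.14)&(P[:,1]<.08)
    col=f["color"].reshape(-1,3).astype(int); g=m&(np.ptp(col,axis=1)<16)
    q=P[g]; 
    # RANSAC line in (u,z) plane
    u=q@ux; z=q[:,2]; best=None; rng=np.random.default_rng(0)
    for _ in range(800):
        i,j=rng.choice(len(u),2,False)
        if abs(u[i]-u[j])<.04: continue
        s=(z[i]-z[j])/(u[i]-u[j]); r=abs(z-z[i]-s*(u-u[i]))<.003
        if best is None or r.sum()>best.sum(): best=r
    p=np.polyfit(u[best],z[best],1); print(c,len(u),best.sum(),"lid angle",np.degrees(np.arctan(-p[0])))
s=bot.sense(); print(s["eef_pos"],s["contact_force"],s["width"],s["t"])
E
python3 meas.py 7
```

```text
t: 17.15
eef_pos: [0.5119, -0.0258, 0.2833]
tcp_rot: [-179.9, 0.5, 3.4]
contact_force: [-12.7, 2.4, 2.1]
width: 0.0109
side [(0.96, [284.5, 160.1, 81.4, 61.3]), (0.17, [242.9, 147.1, 201.5, 208.0])]
side 2420 1723 lid angle 35.50923319962457
top [(0.59, [295.3, 132.6, 106.2, 88.8])]
top 2134 1727 lid angle 35.10849879245376
[ 0.51177924 -0.0257763   0.28312596] [-12.67198359   2.25069837   2.30374445] 0.01093632963749318 17.35
```

View pics/side7.png

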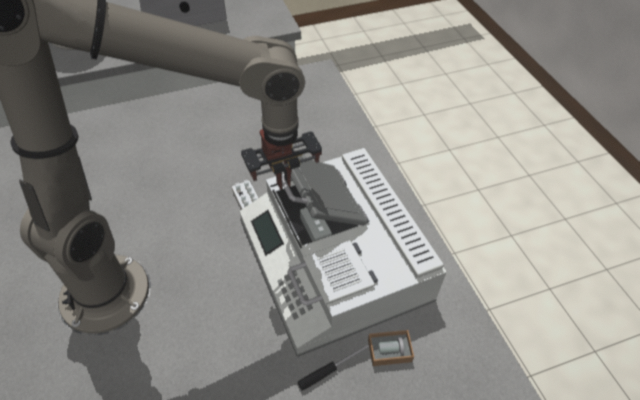

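View pics/top7.png

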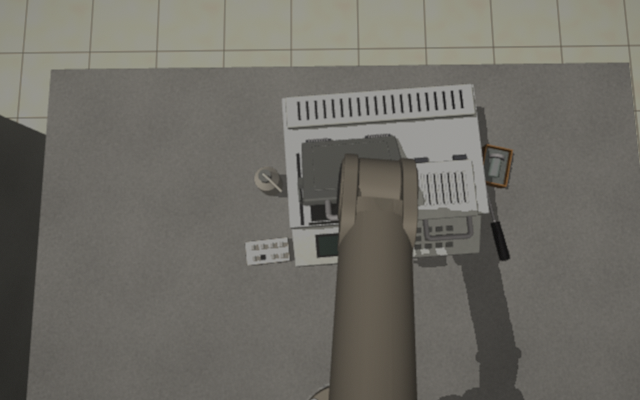

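```bash
cat > ang.py <<'E'
from h import *
import pickle
th=np.radians(3.4); ux=np.array([np.cos(th),np.sin(th),0]); uy=np.array([-np.sin(th),np.cos(th),0])
def ana(fs,shut):
  for c,f in fs.items():
    P=cloud(f).reshape(-1,3); u=P@ux; v=P@uy; z=P[:,2]
    m=(v>-.16)&(v<.06)&(u>.5)&(u<.67)&((z>.165)&(z<.18) if shut else (z>.19)&(z<.32))
    col=f["color"].reshape(-1,3).astype(int); m&=np.ptp(col,axis=1)<16
    u,v,z=u[m],v[m],z[m]; k=np.ones(len(u),bool)
    # robust plane, split by perpendicular residual
    rng=np.random.default_rng(1); best=None; X=np.c_[u,v,z]
    for _ in range(1500):
        a=X[rng.choice(len(X),3,False)]; n=np.cross(a[1]-a[0],a[2]-a[0]); L=np.linalg.norm(n)
        if L<1e-4: continue
        n/=L; r=abs((X-a[0])@n)<.002
        if abs(n[1])>.06: continue
        if best is None or r.sum()>best.sum(): best=r
    Y=X[best]; c0=Y.mean(0); n=np.linalg.svd(Y-c0)[2][2]; n*=np.sign(n[2])
    print(c,len(X),best.sum(),"normal",n.round(3),"angle",np.degrees(np.arctan2(n[0],n[2])).round(2),"ctr",c0.round(4),"dist(hinge .693? u,z=.15):",
      [round(float((np.array([h,0,.15])-c0)@(n*[1,0,1])+ c0[1]*0),4) for h in(.688,.692,.696)])
if __name__=="__main__":
  ana(pickle.load(open("f0.pkl","rb")),True)
  fs={c:bot.grab_frame(c) for c in("side","top")}; pickle.dump(fs,open("f1.pkl","wb")); ana(fs,False)
  f=fs["top"]["color"]; cv2.imwrite("pics/t_stay.png",cv2.resize(f[125:225,275:375,::-1],None,fx=6,fy=6,interpolation=3))
  f=fs["side"]["color"]; cv2.imwrite("pics/s_stay.png",cv2.resize(f[135:255,255:375,::-1],None,fx=5,fy=5,interpolation=3))
E
python3 ang.py
```

```text
side 3789 2237 normal [-0.015  0.007  1.   ] angle -0.87 ctr [ 0.5812 -0.0572  0.1737] dist(hinge .693? u,z=.15): [-0.0253, -0.0253, -0.0254]
top 6930 4500 normal [-0.007 -0.002  1.   ] angle -0.39 ctr [ 0.5848 -0.0534  0.1728] dist(hinge .693? u,z=.15): [-0.0235, -0.0236, -0.0236]
side 2418 1596 normal [0.583 0.002 0.813] angle 35.65 ctr [ 0.6107 -0.0691  0.2376] dist(hinge .693? u,z=.15): [-0.0262, -0.0238, -0.0215]
top 2708 1902 normal [0.581 0.009 0.814] angle 35.52 ctr [ 0.6193 -0.0129  0.23  ] dist(hinge .693? u,z=.15): [-0.0252, -0.0229, -0.0206]
```

```bash
sleep 1
```

```text
(no output)
```

View pics/t_stay.png

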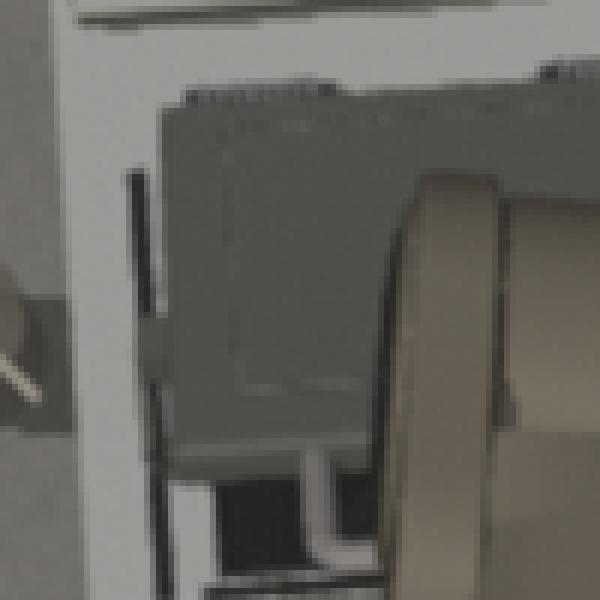

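View pics/s_stay.png

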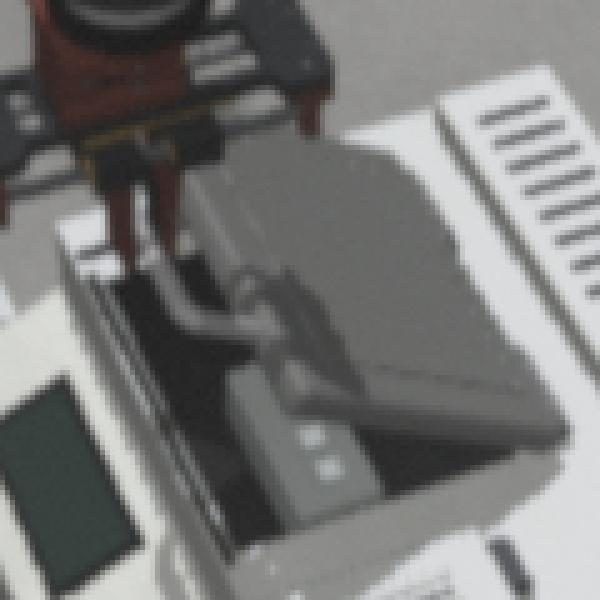

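Depth fit gives 35.6° in both views. With the bias seen while shut (−0.4 to −0.9°) that makes about 36.1°, and the bar's x travel also gives 36.0°. About 4° still to go.

```bash
python3 -m crank '[[0,0.27,0,-0.3,0],[0,0.27,0,-0.3,0],[0,0.27,0,-0.3,0],[0,0.27,0,-0.3,0],[0,0,0,0,0],[0,0,0,0,0],[0,0,0,0,0]]'; python3 ang.py
```

```text
t: 18.15
eef_pos: [0.522, -0.0252, 0.2952]
tcp_rot: [-179.9, 0.6, 3.4]
contact_force: [-16.2, 2.1, 5.5]
width: 0.011
side 3789 2237 normal [-0.015  0.007  1.   ] angle -0.87 ctr [ 0.5812 -0.0572  0.1737] dist(hinge .693? u,z=.15): [-0.0253, -0.0253, -0.0254]
top 6930 4500 normal [-0.007 -0.002  1.   ] angle -0.39 ctr [ 0.5848 -0.0534  0.1728] dist(hinge .693? u,z=.15): [-0.0235, -0.0236, -0.0236]
side 2204 1458 normal [0.632 0.003 0.775] angle 39.17 ctr [ 0.6135 -0.069   0.2453] dist(hinge .693? u,z=.15): [-0.0268, -0.0243, -0.0218]
top 2021 1354 normal [0.633 0.035 0.773] angle 39.31 ctr [0.6135 0.016  0.2439] dist(hinge .693? u,z=.15): [-0.0254, -0.0229, -0.0203]
```

```bash
sleep 1
```

```text
(no output)
```

View pics/t_stay.png

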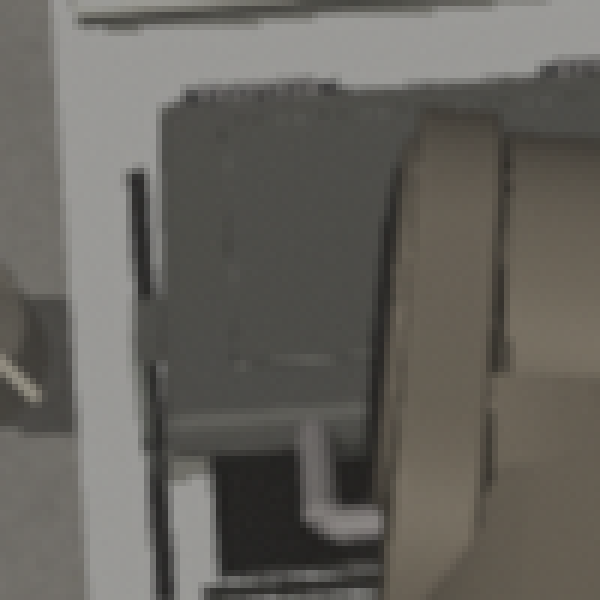

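```bash
python3 -m crank '[[0,0,0,0,0],[0,0,0,0,0],[0,0,0,0,0],[0,0,0,0,0],[0,0,0,0,0]]'
python3 - <<'E'
from ang import *
fs=pickle.load(open("f1.pkl","rb")); f=fs["top"]; g=fs["side"]
im=cv2.resize(f["color"][160:240,300:380,::-1],None,fx=7,fy=7,interpolation=3)
im2=cv2.resize(g["color"][135:235,255:355,::-1],None,fx=6,fy=6,interpolation=3)
for t,col in((38,(255,0,0)),(40,(0,255,0)),(42,(0,0,255))):
    a=np.radians(t+2.94); 
    for i,(d0) in enumerate((-.04,.04)):
        X=ux*(.6916-.2343*np.cos(a))+uy*(-.0563+d0)+np.array([0,0,.15+.2343*np.sin(a)])
        p=px(f,X); cv2.circle(im,tuple(int(k) for k in (p+.5-[300,160])*7),3,col,-1)
        q=px(g,X); cv2.circle(im2,tuple(int(k) for k in (q+.5-[255,135])*6),3,col,-1); print(t,d0,p.round(1),q.round(1))
cv2.imwrite("pics/tb.png",im); cv2.imwrite("pics/sb.png",im2)
ana({c:bot.grab_frame(c) for c in("side","top")},False)
E
```

```text
t: 18.75
eef_pos: [0.522, -0.0252, 0.2952]
tcp_rot: [-179.9, 0.6, 3.4]
contact_force: [-16.1, 2.3, 5.2]
width: 0.0115
38 -0.04 [379.1 210.3] [291.  189.8]
38 0.04 [338.6 213.1] [279.6 167.2]
40 -0.04 [379.2 207.2] [293.1 187.5]
40 0.04 [338.5 210. ] [281.5 164.9]
42 -0.04 [379.3 204. ] [295.2 185.2]
42 0.04 [338.4 206.8] [283.5 162.7]
side 2203 1472 normal [0.634 0.001 0.773] angle 39.36 ctr [ 0.614  -0.0703  0.2448] dist(hinge .693? u,z=.15): [-0.0264, -0.0238, -0.0213]
top 2025 1379 normal [0.636 0.025 0.771] angle 39.5 ctr [0.6143 0.0138 0.2433] dist(hinge .693? u,z=.15): [-0.0251, -0.0226, -0.02]
```

```bash
sleep 1
```

```text
(no output)
```

View pics/tb.png

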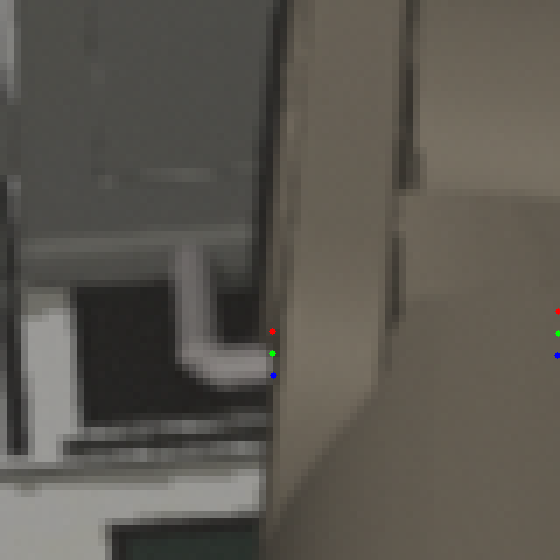

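View pics/sb.png

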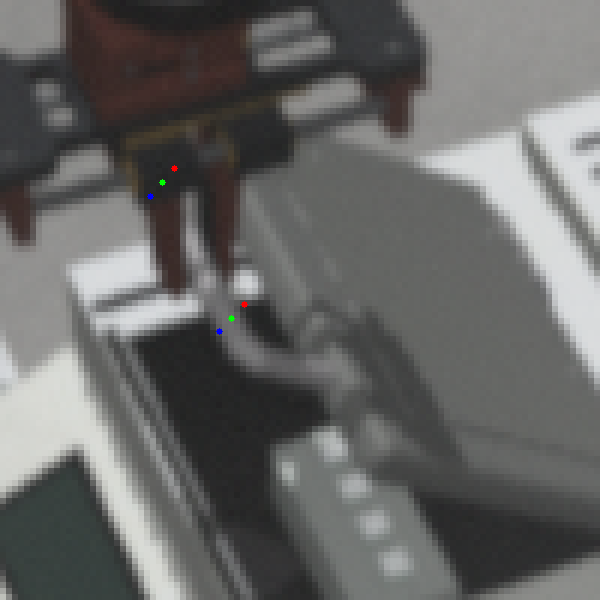

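Run:
```python
from ang import *
for fn,t in(("f0.pkl",0),("f1.pkl",40)):
    f=pickle.load(open(fn,"rb"))["top"]; a=np.radians(t+2.94)
    for d in(.044,.04):
        X=ux*(.6916-.2343*np.cos(a))+uy*(-.0563+d)+np.array([0,0,.15+.2343*np.sin(a)])
        p=px(f,X); c=int(round(p[0])); r=int(round(p[1])); print(fn,p.round(2),c,r-5,f["color"][r-5:r+8,c].mean(1).round())
```

```text
f0.pkl [337.11 243.92] 337 239 [ 45.  45.  44.  52.  88. 115. 130. 125.  95.  61.  45.  45.  46.]
f0.pkl [338.87 243.8 ] 339 239 [ 44.  44.  44.  58.  93. 119. 129. 122.  89.  54.  45.  45.  45.]
f1.pkl [336.46 210.17] 336 205 [ 37.  39.  42.  50.  86. 116. 131. 134. 119.  88.  49.  37.  38.]
f1.pkl [338.5  210.03] 338 205 [ 67.  64.  62.  58.  65.  87. 103. 105.  91.  68.  49.  48.  49.]
```

After removing the bias seen on the shut lid, the bar's image row gives about 39.8°, in line with the other estimates. The hold did not drift over the last half second, so I'm handing in.

Run:
```python
from rig import bot
print(bot.hand_in()); s=bot.sense(); print(s["t"],s["eef_pos"],s["width"],s["contact_force"])
```

```text
the job is handed in; nothing more can be done
None
the job is handed in; nothing more can be done
```

I gripped the lamp cover by its handle and lowered it along its arc onto its stop, at about 0.5 rad/s and slower at the end. I then gripped the sample lid's bar, lifted it to the 40° line and handed in at about 19 s with the gripper still holding it.

**Lamp cover:** it pushed back with up to 34 N when pressed on its stop. After release it lay flat at z ≈ 0.166 m in both views, as expected for shut.

**Sample lid angle:** the estimates fall within about 1° of 40°:
- **Depth images:** 39.2–39.5° as read; this method read 0.4–0.9° low on the shut lid, so about 39.9° corrected.
- **Bar's forward travel:** 39.8°.
- **Bar's position in the top picture:** about 39.1° as read, 39.8° once corrected against the shut lid.
- **Bar's position in the side picture:** about 39.4°, judged by eye and not corrected.

I could not read the line on the quadrant stay itself, because it is too fine in the top picture and hidden in the side one.

**Hold and surroundings:** the arm did not drift over the last half second, with about 16 N sideways on the grip. The bar had crept roughly 5 mm towards the fingertips during the lift, but the grip held (opening 11.5 mm). The things around the instrument looked undisturbed in the last full pictures, taken just before the final 4° of lift.

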